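Load the jack rest and hold it level off the turntable

ROBOT

A 6-joint arm with a two-finger parallel gripper is mounted at the origin on the work surface. World frame = base frame: x ahead of the robot, y to its left, z up, the work surface at z = 0. Lengths are in m, angles in degrees, forces in N, time in s.
With the tool pointing down it reaches from about 0.3 to 0.75 m from the base axis. Payload 8.5 kg.
Tool frame: the origin (TCP) lies on the mounting face of the last link; the fingertips stand 173 mm ahead of it and the grasp point (between the pads) lies 155 mm ahead of it (env.tips_ahead is the distance from the TCP to the fingertips, in m); z points along the fingers, x is the direction in which the jaws open and shut, and the axes are right-handed (so a half turn about z gives the same grasp; the last joint's range is limited). The gripper opens to 85 mm and grips with 20 to 120 N. Pads are 22 mm wide; open, the fingers measure 114 mm over their backs; the gripper's body (76 mm by 85 mm) begins 54 mm behind the grasp point. The pads swing forward as they close: fully open they stand 13 mm farther back than shut.
Start: joints at [56.992, 21.807, 74.336, -0, 83.858, -12.336], TCP at [0.194, 0.515, 0.405] pointing down, gripper open.
Joint ranges: [-178.18, 178.18], [-50.72, 133.34], [12.68, 142.11], [-81.47, 261.47], [9.98, 163.14], [-165.26, 165.26]. Speed limits (degrees/s): [136.94, 136.94, 180, 180, 180, 180].

INTERFACE

Orientations are given as a 3x3 rotation matrix whose columns are the frame's x, y, z axes.
In Python, from rig import env gives the robot as it stands. The module is installed in compiled form; this text tells all that it offers.
- The arm moves only by the tool step_arm, never from a script. Its argument "increments" is a list of rows, each an object of numbers: "x", "y", "z": the shift along the tool's x, y, z in cm; "wx", "wy", "wz": the turn, a rotation vector about the tool's x, y, z in rad; "gripper": the finger opening in cm, from 0 to 8.54. A call has 1 to 20 rows; each row shifts and turns the commanded pose from where the row before left it, along the tool's axes as they then stand; what a row does not reach is not made up. A row lasts 1/10 s, in which the tool goes at most 50 mm and 8.59 degrees, less where a joint would pass 70% of its speed; a pose out of reach is approached as far as the arm can. A call with a gripper value outside its range is refused whole. The fingers move at their own pace and stop on an object; "newtons" is the grip in N (left out, the last holds). Time passes only in rows, so rows that do not move let the fingers close. It gives the time, the measured TCP pose, the force and the opening at its end, in the units of the state.
- env.observe(): the state, without advancing time (a new reading comes with each control period).
- env.get_image(name): name is "side" or "top" or "wrist"; returns a dict with "color" (400x640x3 uint8, blue, green, red), "camera_matrix" (3x3 intrinsics, pixels), "distortion" ([k1, k2, p1, p2, k3] as OpenCV has them; the pictures are not rectified), "rvec" (rotation vector, rad) and "tvec" (3), from world to camera coordinates, as OpenCV has them. Camera axes: x right, y down, z forward; pixel columns grow to the right and rows downward; lengths in m; the calibration is good to about 2 mm. A picture is of the moment at which its call begins. There is no depth.
- env.close_job(): hands the job in, once; it reports no verdict.
The state is a dict: "time_s": time; "q": joint angles; "qvel": joint speeds; "joint_efforts": joint torques, N m; "position": TCP position; "tool_rot": TCP orientation; "ft_force": force on the tool from outside, world axes, zero at the start; "wrist_torque": the same for the moment, N m; "grip_width": finger opening in m.
Only numpy, scipy, OpenCV 4.12 (cv2) and the standard library are available. Lean on these libraries where they do the work, as an engineer would, in place of code of your own. Each camera call takes 0.05 s, during which the arm holds its last target. There are 200 camera calls.

TASK

While the oak rest stands on the turntable, set the loose brass jack from its rubber stand into the rest's empty cup and let go of it. Then lift the rest with both jacks riding in their cups and hold it level and still in the air, with at least 60 mm between its rubber feet and the turntable, so that the turntable can be zeroed empty. Finish while holding it: do not put it down or let go, and do not knock the other things on the cart about.

Things in the scene. Friction and masses are not known exactly. Their poses are not given: they have to be found in the camera images.
- turntable: Round cast aluminium turntable, fixed to the cart. Origin: centre of its underside, on the cart top. Platter 250 mm across, its flat top 45 mm above the origin; grey base 200 mm across below. The platter turns about the upright axis, stiffly (0.15 N m), and is round, so its angle does not matter.
- rest: Loose oak rest (0.3 kg) on four rubber feet on the turntable, any yaw. Origin: centre of its underside (bottom of the feet); x along the bar, z up. Bar 200 mm (x) by 56 mm (y), 6 to 24 mm high. Upright oak grip in the middle, 34 (x) by 16 mm (y), top at 105 mm. Cup rings on the bar at x = +75 (carries a jack) and x = -75 mm (empty). With both jacks in it balances at the grip.
- rest_seat_empty (a point): Where the loose jack's centre must come: over the empty cup at the rest's -x end, 56 mm above the rest's underside. The cup is a ring 38 mm across outside, 30 mm inside, its rim 32 mm above the rest's underside. Same axes as the rest.
- rest_seat_full (a point): The same point over the other cup, where the seated jack's centre is.
- rest_grip (a point): Point in the rest's upright grip, 90 mm above the rest's underside and 15 mm below the top of the grip; grip it across y (16 mm).
- jackstand: Low black rubber ring stand, fixed, 42 mm across and 12 mm high, that carries the loose jack at the start. Origin: centre of its underside.
- jack_loose: Brass jack, a ball 56 mm in diameter, about 0.22 kg, in the rubber stand at the start. Its origin turns with it: use its centre.
- jack_loose_center (a point): Centre of the loose jack (36 mm above the cart top at the start).
- jack_seated: Brass jack of the same size and about the same mass, already in the +x cup of the rest.
- jack_seated_center (a point): Centre of the seated jack.
- weight: Bystander: steel check weight with a knob, 48 mm across, 70 mm high, origin under its centre; stands on the other side of the turntable than the jack stand.
- bowl: Bystander, too heavy to be moved: blue resin bowl, 120 mm across, lying in a ring-shaped oak rest, at the far left; origin under the centre of that rest on the cart top, the bowl reaches 140 mm height.
- gauge: Bystander: chrome height gauge at the far right, base 100 by 70 mm, 305 mm tall, origin under its base.
- level: Bystander: aluminium spirit level on the left, 200 mm (x) by 22 mm, 30 mm high, origin under its centre.
- mallet: Bystander: rubber mallet lying on the right, along its x.
Things that resemble listed ones, but are neither listed nor needed, are in the scene too. Of the things like the rest, leave any that is pink or red; of the rest the larger one is meant.

How it is judged (in metres and radians):
On the way:
1. the loose jack sits released in the empty cup while the rest stands on the turntable with the other jack in place (distance between jack_loose_center and rest_seat_empty below 0.007 m and distance between jack_seated_center and rest_seat_full below 0.007 m and contact force between each of the fingers, the arm and jack_loose below 0.05 N and contact force between each of the fingers, the arm and jack_seated below 0.05 N and z of rest in the frame of turntable below 0.048 m and contact force between rest and turntable above 1 N and angle between rest's own z axis and vertical below 0.05 rad and linear speed of jack_loose below 0.03 m/s), for 0.3 s.
At the end, for the whole second after the job is handed in: The fingers alone carry the oak rest, underside 55 mm or more above the platter, tilted under 0.1 rad, moving under 20 mm/s and 0.1 rad/s; both jacks lie in their cups (centres within 7 mm of the seat points), not touched by the robot (distance between jack_loose_center and rest_seat_empty below 0.007 m and distance between jack_seated_center and rest_seat_full below 0.007 m and contact force between each of the fingers, the arm and jack_loose below 0.05 N and contact force between each of the fingers, the arm and jack_seated below 0.05 N and z of rest in the frame of turntable above 0.1 m and angle between rest's own z axis and vertical below 0.1 rad and linear speed of rest below 0.02 m/s and angular speed of rest below 0.1 rad/s and contact force between the fingers and rest above 2 N and contact force between rest and turntable below 0.05 N and contact force between rest and jackstand below 0.05 N and contact force between rest and bowl below 0.05 N and contact force between rest and weight below 0.05 N and contact force between rest and gauge below 0.05 N and contact force between rest and level below 0.05 N and contact force between rest and mallet below 0.05 N); the arm keeps its last pose, push and grip.
It fails at once if the weight is knocked more than 20 mm from its place (distance of weight from where it was at the start of the episode above 0.02 m).
It fails at once if the gauge is knocked more than 20 mm from its place (distance of gauge from where it was at the start of the episode above 0.02 m).
It fails at once if the level is knocked more than 20 mm from its place (distance of level from where it was at the start of the episode above 0.02 m).
It fails at once if the mallet is knocked more than 20 mm from its place (distance of mallet from where it was at the start of the episode above 0.02 m).
It also fails if it takes over 56 s, if anything falls off the work surface, if the arm or the gripper's body presses on something with over 40 N, if the wrist force passes 120 N, or if a joint passes its speed limit or range.

## Working session

There is one attempt and no reset: what is moved stays moved. The work goes in short steps, Python scripts to look and compute and a tool call to move; the robot and the scene stay as the last step left them, time stands still between calls to the robot, and variables do not carry over. Pictures are saved under pics/ and viewed, about 8 in all and at most 12, crops included, and the job is handed in when it is done.

Besides the shell and the picture viewer there is one more tool, called after "Request:" as a command line: name --argument value ..., lists and objects as JSON in quotes. step_arm: Moves the arm, as the interface text tells. Its arguments: {"type":"object","properties":{"increments":{"type":"array"},"newtons":{"type":"number"}},"required":["increments"]}

```bash
mkdir -p pics
cat > h.py <<'E'
import numpy as np, cv2
from rig import env
def snap(n,f):
    im=env.get_image(n); cv2.imwrite('pics/'+f,im['color']); np.save('pics/'+f+'.npy',{k:v for k,v in im.items()},allow_pickle=True); return im
def load(f): return np.load('pics/'+f+'.npy',allow_pickle=True).item()
def ray(im,uv):
    p=cv2.undistortPoints(np.array(uv,float).reshape(-1,1,2),im['camera_matrix'],np.array(im['distortion'],float)).reshape(-1,2)
    R=cv2.Rodrigues(np.array(im['rvec'],float))[0]; c=-R.T@np.array(im['tvec'],float).ravel()
    return c,np.c_[p,np.ones(len(p))]@R
def at(im,uv,z):
    c,d=ray(im,uv); return c+d*((z-c[2])/d[:,2])[:,None]
def proj(im,P):
    return cv2.projectPoints(np.array(P,float).reshape(-1,3),np.array(im['rvec'],float),np.array(im['tvec'],float),im['camera_matrix'],np.array(im['distortion'],float))[0].reshape(-1,2)
E
python3 - <<'E'
from h import *
a=snap('top','top0.png');b=snap('side','side0.png')
c=np.vstack([a['color'],b['color']]);cv2.imwrite('pics/both.png',cv2.resize(c,(480*1,600)))
for i in(a,b):print(ray(i,[[320,200]]))
print(env.observe())
E
```

```text
(array([0.17619778, 0.01974257, 1.82817476]), array([[ 0.15240127, -0.01999372, -0.98844156]]))
(array([ 0.44396665, -0.94221095,  0.65036273]), array([[ 0.05085364,  0.86624319, -0.49717679]]))
{'time_s': 0.1, 'q': array([ 5.69927339e+01,  2.18417819e+01,  7.43786407e+01,  1.78541080e-04,
        8.38575809e+01, -1.23360115e+01]), 'qvel': array([ 0.11592254, -0.05532632, -0.04641709,  0.07104904, -0.09319725,
       -0.00557944]), 'joint_efforts': array([ 3.86788684e-03, -4.49226058e+01, -2.31651342e+01, -1.99258193e-04,
        3.67890156e-03, -8.40803182e-06]), 'position': array([0.19414762, 0.51457571, 0.40414017]), 'tool_rot': array([[ 3.53005304e-01,  9.35621024e-01, -7.44224544e-04],
       [ 9.35620376e-01, -3.53005967e-01, -1.13999969e-03],
       [-1.32932338e-03, -2.93885710e-04, -9.99999073e-01]]), 'ft_force': array([ 0.1757195 ,  0.38977174, -0.53065269]), 'wrist_torque': array([ 0.01973915, -0.01972373, -0.00897801]), 'grip_width': 0.08568930477897319}
```

View pics/top0.png

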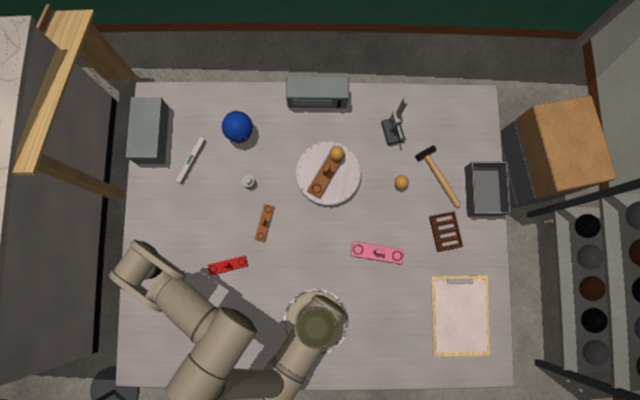

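View pics/side0.png

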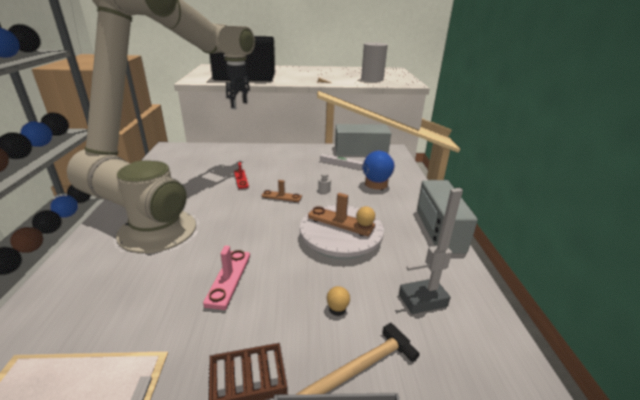

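Top view: the turntable is at about (328,174), with the empty cup at (317,189), the seated jack at (337,154) and the loose jack at (402,183). In the side view the loose jack is at (338,298). I'll get coarse positions first, then use the wrist camera.

Run:
```python
from h import *
t=load('top0.png');s=load('side0.png')
def ball(im,uv,r):
    hsv=cv2.cvtColor(im['color'],cv2.COLOR_BGR2HSV);m=cv2.inRange(hsv,(12,110,90),(28,255,255))
    z=np.zeros_like(m);cv2.circle(z,uv,r,255,-1);m&=z
    n,l,st,c=cv2.connectedComponentsWithStats(m);k=1+np.argmax(st[1:,4]);return st[k],c[k]
for nm,im,uv,r,z in[('loose',t,(402,183),14,.036),('loose',s,(338,298),20,.036),('seat',t,(337,154),12,.101),('seat',s,(366,216),14,.101)]:
    st,c=ball(im,uv,r);print(nm,st,c,at(im,[c],z))
print('cup',at(t,[[317,189]],.077),'tt',at(t,[[328.5,174]],.045))
print('weight',at(t,[[249,182]],.07),'gauge',at(t,[[393,130]],.02))
w=env.get_image('wrist');R=cv2.Rodrigues(w['rvec'])[0];o=env.observe()
print('cam in tool',o['tool_rot'].T@(-R.T@np.ravel(w['tvec'])-o['position']),o['tool_rot'].T@R.T, w['camera_matrix'])
```

```text
loose [395 176  13  13 140] [401.11428571 181.87857143] [[ 0.52507841 -0.32960854  0.036     ]]
loose [328 287  21  24 407] [337.85749386 298.33415233] [[ 0.52856735 -0.32828592  0.036     ]]
seat [327 147  17  19 199] [334.90452261 155.23115578] [[ 0.61222694 -0.07048772  0.101     ]]
seat [353 207  22  20 294] [364.44217687 216.63605442] [[ 0.62189526 -0.07885659  0.101     ]]
cup [[ 0.48774671 -0.0043385   0.077     ]] tt [[ 0.55211082 -0.04862091  0.045     ]]
weight [[0.51407552 0.25164253 0.07      ]] gauge [[ 0.73817212 -0.30644759  0.02      ]]
cam in tool [ 0.00087011 -0.07483797  0.02982654] [[ 9.99999466e-01  7.29111405e-04 -7.33068850e-04]
 [-4.82191229e-04  9.56069940e-01  2.93138258e-01]
 [ 9.14595538e-04 -2.93137748e-01  9.56069780e-01]] [[306.47641776   0.         317.42870527]
 [  0.         306.47641776 198.65964231]
 [  0.           0.           1.        ]]
```

Request:
step_arm --increments '[{"x": -2.82, "y": 3.2}, {"x": -2.82, "y": 3.2}, {"x": -2.82, "y": 3.2}, {"x": -2.82, "y": 3.2}, {"x": -2.82, "y": 3.2}, {"x": -2.82, "y": 3.2}, {"x": -2.82, "y": 3.2}, {"x": -2.82, "y": 3.2}, {"x": -2.82, "y": 3.2}, {"x": -2.82, "y": 3.2}, {"x": -2.82, "y": 3.2}, {"x": -2.82, "y": 3.2}, {"x": -2.82, "y": 3.2}, {"x": -2.82, "y": 3.2}, {"x": -2.82, "y": 3.2}, {"wz": 0.07}, {"wz": 0.07}, {}, {}]'

```text
invalid input at $.increments[0]: expected keys x, y, z, wx, wy, wz, gripper
```

Run:
```python
from h import *
snap('wrist','w1.png')
```

```text
(no output)
```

View pics/w1.png

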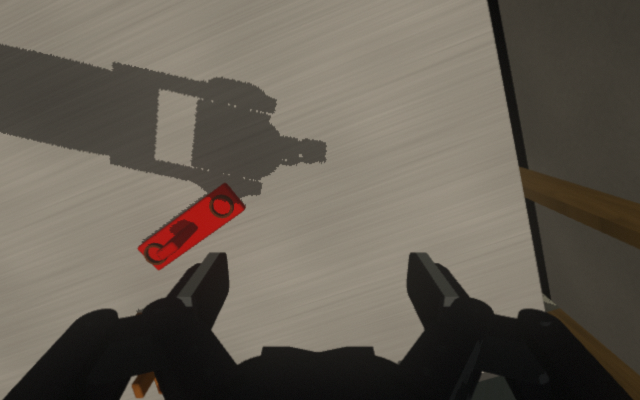

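The wrist camera (picture 3) shows only the red decoy, at (190,230). The move was refused because a row needs every key.

Request:
step_arm --increments '[{"x": -2.53, "y": 3.67, "z": 0, "wx": 0, "wy": 0, "wz": 0, "gripper": 8.5}, {"x": -2.53, "y": 3.67, "z": 0, "wx": 0, "wy": 0, "wz": 0, "gripper": 8.5}, {"x": -2.53, "y": 3.67, "z": 0, "wx": 0, "wy": 0, "wz": 0, "gripper": 8.5}, {"x": -2.53, "y": 3.67, "z": 0, "wx": 0, "wy": 0, "wz": 0, "gripper": 8.5}, {"x": -2.53, "y": 3.67, "z": 0, "wx": 0, "wy": 0, "wz": 0, "gripper": 8.5}, {"x": -2.53, "y": 3.67, "z": 0, "wx": 0, "wy": 0, "wz": 0, "gripper": 8.5}, {"x": -2.53, "y": 3.67, "z": 0, "wx": 0, "wy": 0, "wz": 0, "gripper": 8.5}, {"x": -2.53, "y": 3.67, "z": 0, "wx": 0, "wy": 0, "wz": 0, "gripper": 8.5}, {"x": -2.53, "y": 3.67, "z": 0, "wx": 0, "wy": 0, "wz": 0, "gripper": 8.5}, {"x": -2.53, "y": 3.67, "z": 0, "wx": 0, "wy": 0, "wz": 0, "gripper": 8.5}, {"x": -2.53, "y": 3.67, "z": 0, "wx": 0, "wy": 0, "wz": 0, "gripper": 8.5}, {"x": -2.53, "y": 3.67, "z": 0, "wx": 0, "wy": 0, "wz": 0, "gripper": 8.5}, {"x": -2.53, "y": 3.67, "z": 0, "wx": 0, "wy": 0, "wz": 0, "gripper": 8.5}, {"x": -2.53, "y": 3.67, "z": 0, "wx": 0, "wy": 0, "wz": 0, "gripper": 8.5}, {"x": -2.53, "y": 3.67, "z": 0, "wx": 0, "wy": 0, "wz": 0, "gripper": 8.5}, {"x": -2.53, "y": 3.67, "z": 0, "wx": 0, "wy": 0, "wz": 0, "gripper": 8.5}, {"x": 0, "y": 0, "z": 0, "wx": 0, "wy": 0, "wz": 0.07, "gripper": 8.5}, {"x": 0, "y": 0, "z": 0, "wx": 0, "wy": 0, "wz": 0.07, "gripper": 8.5}, {"x": 0, "y": 0, "z": 0, "wx": 0, "wy": 0, "wz": 0, "gripper": 8.5}, {"x": 0, "y": 0, "z": 0, "wx": 0, "wy": 0, "wz": 0, "gripper": 8.5}]'

```text
time_s: 2.2
position: [0.6006, -0.0713, 0.4046]
tool_rot: [[0.478, 0.878, -0.0], [0.878, -0.478, 0.0], [-0.0, -0.0, -1.0]]
ft_force: [-0.6, -0.1, -0.2]
grip_width: 0.085
```

Run:
```python
from h import *
snap('wrist','w2.png')
```

```text
(no output)
```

View pics/w2.png

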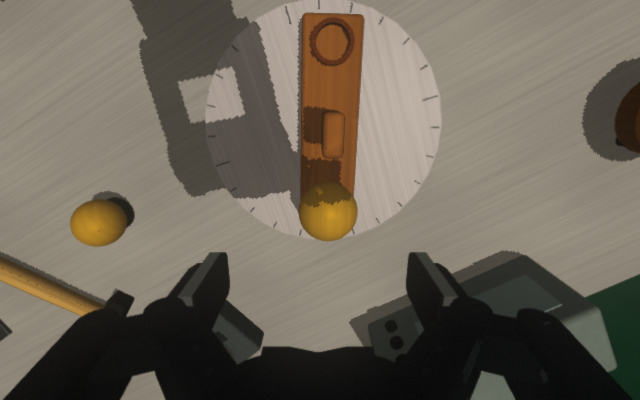

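Wrist view (picture 4): empty cup at (332,41), grip top at (335,134), seated jack at (328,211), loose jack at (98,223). I'll fit the balls as cones and refine the rest from the cup and grip.

```bash
cat >> h.py <<'E'
def ballfit(im,uv,r,z,lo=(14,120,60),hi=(30,255,255)):
    hsv=cv2.cvtColor(im['color'],cv2.COLOR_BGR2HSV);m=cv2.inRange(hsv,lo,hi)
    zz=np.zeros_like(m);cv2.circle(zz,uv,r,255,-1);m&=zz
    m=cv2.morphologyEx(m,cv2.MORPH_OPEN,np.ones((5,5)))
    c=max(cv2.findContours(m,0,1)[0],key=cv2.contourArea);c=cv2.convexHull(c).reshape(-1,2)
    C,d=ray(im,c);d/=np.linalg.norm(d,axis=1)[:,None]
    w=np.ones(len(d))
    for _ in range(10):
        a=np.linalg.lstsq(d*w[:,None],w,rcond=None)[0];res=d@a-1;w=1/(1+(res/.003)**2)
    n=np.linalg.norm(a);ang=np.arccos(1/n);a/=n
    return C+a*((z-C[2])/a[2]),'dist by size',.028/np.sin(ang),'by z',(z-C[2])/a[2],cv2.boundingRect(c),m
E
python3 - <<'E'
from h import *
w=load('w2.png')
L=ballfit(w,(98,223),36,.036);S=ballfit(w,(328,211),36,.101)
print(L[:-1]);print(S[:-1])
print('cup',at(w,[[332,41.5]],.077),'grip',at(w,[[335,134]],.150),'bar top edge mid',at(w,[[333,14]],.069))
v=w['color'].copy();v[L[-1]>0]=255;v[S[-1]>0]=255
a=cv2.resize(w['color'][0:250,270:400],None,fx=2.4,fy=2.4,interpolation=2);b=cv2.resize(v[100:270,50:400],(480,300))
c=np.zeros((600,800,3),np.uint8);c[:a.shape[0],:a.shape[1]]=a;c[:300,312:792]=b;cv2.imwrite('pics/c.png',c)
E
```

```text
(array([ 0.52789472, -0.32731761,  0.036     ]), 'dist by size', np.float64(0.45686111391716827), 'by z', np.float64(0.44778618645076024), (70, 200, 57, 46))
(array([ 0.62339793, -0.0722459 ,  0.101     ]), 'dist by size', np.float64(0.2908005792184489), 'by z', np.float64(0.29016255862178864), (299, 181, 58, 60))
cup [[0.49422051 0.00191834 0.077     ]] grip [[ 0.55885203 -0.03336273  0.15      ]] bar top edge mid [[0.47397544 0.01399053 0.069     ]]
```

View pics/c.png

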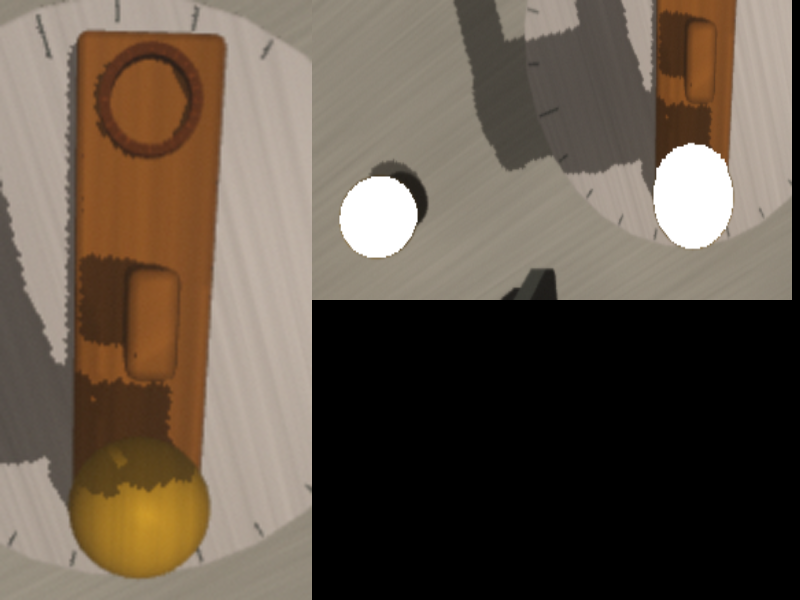

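Request:
step_arm --increments '[{"x": -3.71, "y": 0.84, "z": 0, "wx": 0, "wy": 0, "wz": 0, "gripper": 8.5}, {"x": -3.71, "y": 0.84, "z": 0, "wx": 0, "wy": 0, "wz": 0, "gripper": 8.5}, {"x": -3.71, "y": 0.84, "z": 0, "wx": 0, "wy": 0, "wz": 0, "gripper": 8.5}, {"x": -3.71, "y": 0.84, "z": 0, "wx": 0, "wy": 0, "wz": 0, "gripper": 8.5}, {"x": -3.71, "y": 0.84, "z": 0, "wx": 0, "wy": 0, "wz": 0, "gripper": 8.5}, {"x": -3.71, "y": 0.84, "z": 0, "wx": 0, "wy": 0, "wz": 0, "gripper": 8.5}, {"x": -3.71, "y": 0.84, "z": 0, "wx": 0, "wy": 0, "wz": 0, "gripper": 8.5}, {"x": 0, "y": 0, "z": 0, "wx": 0, "wy": 0, "wz": 0.023, "gripper": 8.5}, {"x": 0, "y": 0, "z": 3, "wx": 0, "wy": 0, "wz": 0, "gripper": 8.5}, {"x": 0, "y": 0, "z": 3, "wx": 0, "wy": 0, "wz": 0, "gripper": 8.5}, {"x": 0, "y": 0, "z": 3, "wx": 0, "wy": 0, "wz": 0, "gripper": 8.5}, {"x": 0, "y": 0, "z": 3, "wx": 0, "wy": 0, "wz": 0, "gripper": 8.5}, {"x": 0, "y": 0, "z": 0, "wx": 0, "wy": 0, "wz": 0, "gripper": 8.5}, {"x": 0, "y": 0, "z": 0, "wx": 0, "wy": 0, "wz": 0, "gripper": 8.5}]'

```text
time_s: 3.65
position: [0.5279, -0.3271, 0.2856]
tool_rot: [[0.499, 0.866, 0.0], [0.866, -0.499, -0.0], [-0.0, 0.0, -1.0]]
ft_force: [0.1, 0.8, 0.7]
grip_width: 0.0846
```

Run:
```python
from h import *
w=snap('wrist','w3.png');o=env.observe();p=proj(w,[.528,-.3275,.036])[0];print(p,o['position'],o['ft_force'])
L=ballfit(w,tuple(int(i) for i in p),75,.036);print(L[:-1]);print('tool err cm',100*o['tool_rot'].T@(L[0]-o['position']))
```

```text
[316.06846817 208.33470342] [ 0.52797017 -0.32731891  0.28646072] [-0.11080451 -0.27898681  0.98295745]
(array([ 0.52813674, -0.32692747,  0.036     ]), 'dist by size', np.float64(0.23559179253782997), 'by z', np.float64(0.23224570872879519), (281, 172, 73, 74))
tool err cm [ 0.05423699 -0.06518882 25.04596431]
```

View pics/w3.png

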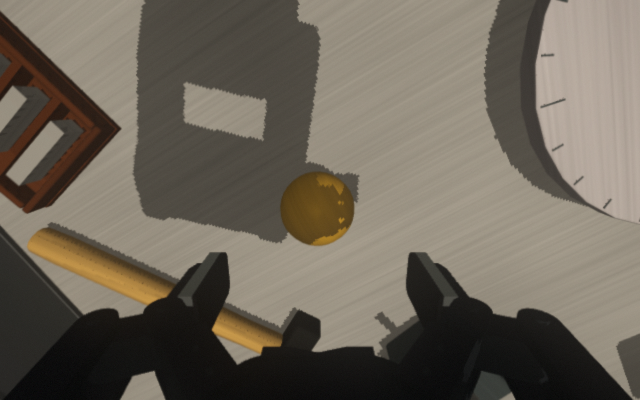

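The ball (picture 6) is centred at (317,208), less than 1 mm from plan. Next: descend, grip, lift.

Request:
step_arm --increments '[{"x": 0, "y": 0, "z": 2.5, "wx": 0, "wy": 0, "wz": 0, "gripper": 8.5}, {"x": 0, "y": 0, "z": 2.5, "wx": 0, "wy": 0, "wz": 0, "gripper": 8.5}, {"x": 0, "y": 0, "z": 2, "wx": 0, "wy": 0, "wz": 0, "gripper": 8.5}, {"x": 0, "y": 0, "z": 1.5, "wx": 0, "wy": 0, "wz": 0, "gripper": 8.5}, {"x": 0, "y": 0, "z": 1.4, "wx": 0, "wy": 0, "wz": 0, "gripper": 8.5}, {"x": 0, "y": 0, "z": 0, "wx": 0, "wy": 0, "wz": 0, "gripper": 8.5}, {"x": 0, "y": 0, "z": 0, "wx": 0, "wy": 0, "wz": 0, "gripper": 4.5}, {"x": 0, "y": 0, "z": 0, "wx": 0, "wy": 0, "wz": 0, "gripper": 4.5}, {"x": 0, "y": 0, "z": 0, "wx": 0, "wy": 0, "wz": 0, "gripper": 4.5}, {"x": 0, "y": 0, "z": 0, "wx": 0, "wy": 0, "wz": 0, "gripper": 4.5}, {"x": 0, "y": 0, "z": 0, "wx": 0, "wy": 0, "wz": 0, "gripper": 4.5}, {"x": 0, "y": 0, "z": 0, "wx": 0, "wy": 0, "wz": 0, "gripper": 4.5}, {"x": 0, "y": 0, "z": 0, "wx": 0, "wy": 0, "wz": 0, "gripper": 4.5}, {"x": 0, "y": 0, "z": 0, "wx": 0, "wy": 0, "wz": 0, "gripper": 4.5}]' --newtons 35

```text
time_s: 5.1
position: [0.5277, -0.3277, 0.1871]
tool_rot: [[0.5, 0.866, 0.002], [0.866, -0.5, -0.002], [-0.001, 0.002, -1.0]]
ft_force: [-0.6, -0.1, 5.5]
grip_width: 0.0543
```

Request:
step_arm --increments '[{"x": 0, "y": 0, "z": -1, "wx": 0, "wy": 0, "wz": 0, "gripper": 4.5}, {"x": 0, "y": 0, "z": -2, "wx": 0, "wy": 0, "wz": 0, "gripper": 4.5}, {"x": 0, "y": 0, "z": -3, "wx": 0, "wy": 0, "wz": 0, "gripper": 4.5}, {"x": 0, "y": 0, "z": -3, "wx": 0, "wy": 0, "wz": 0, "gripper": 4.5}, {"x": 0, "y": 0, "z": -3, "wx": 0, "wy": 0, "wz": 0, "gripper": 4.5}, {"x": 0, "y": 0, "z": -3, "wx": 0, "wy": 0, "wz": 0, "gripper": 4.5}, {"x": 0, "y": 0, "z": -2, "wx": 0, "wy": 0, "wz": 0, "gripper": 4.5}, {"x": 0, "y": 0, "z": 0, "wx": 0, "wy": 0, "wz": 0, "gripper": 4.5}, {"x": 0, "y": 0, "z": 0, "wx": 0, "wy": 0, "wz": 0, "gripper": 4.5}]'

```text
time_s: 6.0
position: [0.5273, -0.3273, 0.3551]
tool_rot: [[0.5, 0.866, -0.001], [0.866, -0.5, 0.001], [0.0, -0.001, -1.0]]
ft_force: [0.6, 0.4, -2.4]
grip_width: 0.0543
```

Run:
```python
from h import *
w=snap('wrist','w4.png');o=env.observe();P=o['position']+o['tool_rot'][:,2]*.151;p=proj(w,P)[0];print(p,o['position'],o['ft_force'],o['grip_width'])
L=ballfit(w,tuple(int(i) for i in p),100,P[2]);print(L[:-1]);print('ball in tool cm',100*o['tool_rot'].T@(L[0]-o['position']))
```

```text
[315.63362529 277.62016219] [ 0.52731262 -0.32732902  0.35433868] [ 0.58583516 -0.14592516 -2.44904449] 0.054470982018937825
(array([ 0.52734729, -0.32629198,  0.20333918]), 'dist by size', np.float64(0.144007291414416), 'by z', np.float64(0.1430066375357621), (255, 217, 126, 129))
ball in tool cm [ 8.29826213e-02 -1.10840532e-02  1.51000747e+01]
```

View pics/w4.png

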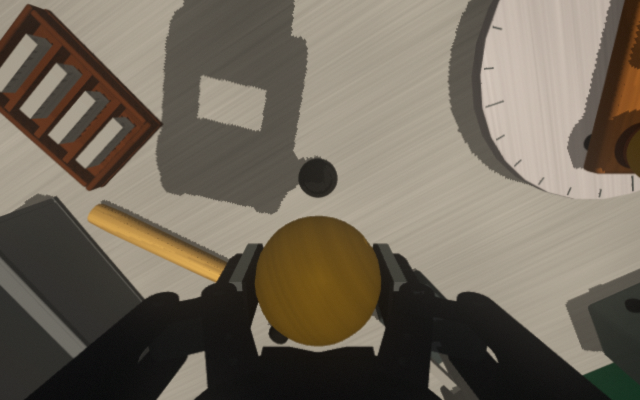

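The jack is held centred, with the empty stand at (318,177). Next: carry it over the empty cup.

Request:
step_arm --increments '[{"x": 1.37, "y": -0.98, "z": 0, "wx": 0, "wy": 0, "wz": 0, "gripper": 4.5}, {"x": 2.55, "y": -1.835, "z": 0, "wx": 0, "wy": 0, "wz": 0, "gripper": 4.5}, {"x": 3.355, "y": -2.415, "z": 0, "wx": 0, "wy": 0, "wz": 0, "gripper": 4.5}, {"x": 3.355, "y": -2.415, "z": 0, "wx": 0, "wy": 0, "wz": 0, "gripper": 4.5}, {"x": 3.355, "y": -2.415, "z": 0, "wx": 0, "wy": 0, "wz": 0, "gripper": 4.5}, {"x": 3.355, "y": -2.415, "z": 0, "wx": 0, "wy": 0, "wz": 0, "gripper": 4.5}, {"x": 3.355, "y": -2.415, "z": 0, "wx": 0, "wy": 0, "wz": 0, "gripper": 4.5}, {"x": 2.8, "y": -2, "z": 0, "wx": 0, "wy": 0, "wz": 0, "gripper": 4.5}, {"x": 2, "y": -1.45, "z": 0, "wx": 0, "wy": 0, "wz": 0, "gripper": 4.5}, {"x": 1.35, "y": -0.98, "z": 0, "wx": 0, "wy": 0, "wz": 0, "gripper": 4.5}, {"x": 0, "y": 0, "z": 0, "wx": 0, "wy": 0, "wz": 0, "gripper": 4.5}, {"x": 0, "y": 0, "z": 2, "wx": 0, "wy": 0, "wz": 0, "gripper": 4.5}, {"x": 0, "y": 0, "z": 2.5, "wx": 0, "wy": 0, "wz": 0, "gripper": 4.5}, {"x": 0, "y": 0, "z": 2, "wx": 0, "wy": 0, "wz": 0, "gripper": 4.5}, {"x": 0, "y": 0, "z": 1.2, "wx": 0, "wy": 0, "wz": 0, "gripper": 4.5}, {"x": 0, "y": 0, "z": 0, "wx": 0, "wy": 0, "wz": 0, "gripper": 4.5}, {"x": 0, "y": 0, "z": 0, "wx": 0, "wy": 0, "wz": 0, "gripper": 4.5}]'

```text
time_s: 7.75
position: [0.4947, 0.001, 0.2785]
tool_rot: [[0.501, 0.866, -0.001], [0.866, -0.501, 0.0], [-0.0, -0.001, -1.0]]
ft_force: [1.2, 0.4, -2.7]
grip_width: 0.0543
```

Run:
```python
from h import *
o=env.observe();print(o['position'],o['ft_force']);print('to cup, tool cm',100*o['tool_rot'].T@(np.array([.4943,.0018,.252])-o['position']))
w=snap('wrist','w5.png');s=snap('side','s5.png')
g=s['color'][150:270,270:430];g=cv2.resize(g,(640,480),interpolation=2)
cv2.imwrite('pics/d.png',g)
```

```text
[0.49467449 0.00103624 0.27854706] [ 1.23088264  0.39068072 -2.72515859]
to cup, tool cm [ 0.04826438 -0.06871841  2.65474094]
```

View pics/d.png

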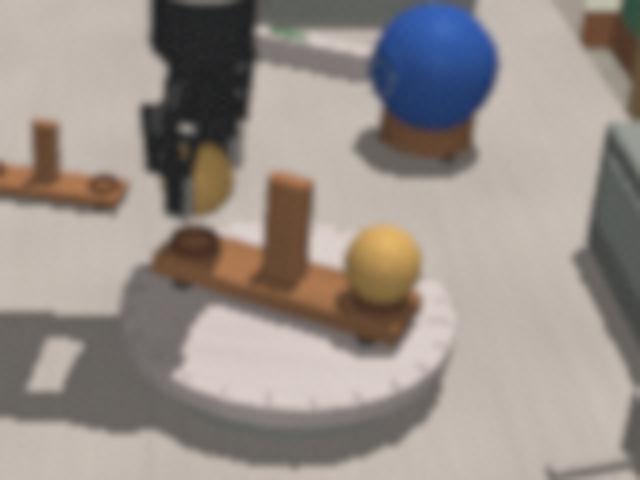

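The side crop (picture 8) shows the jack directly over the empty cup, at (205,180) against (195,240). I'll lower gently and watch the force.

Request:
step_arm --increments '[{"x": 0.05, "y": -0.07, "z": 1, "wx": 0, "wy": 0, "wz": 0, "gripper": 4.5}, {"x": 0, "y": 0, "z": 0.8, "wx": 0, "wy": 0, "wz": 0, "gripper": 4.5}, {"x": 0, "y": 0, "z": 0.3, "wx": 0, "wy": 0, "wz": 0, "gripper": 4.5}, {"x": 0, "y": 0, "z": 0.2, "wx": 0, "wy": 0, "wz": 0, "gripper": 4.5}, {"x": 0, "y": 0, "z": 0.1, "wx": 0, "wy": 0, "wz": 0, "gripper": 4.5}, {"x": 0, "y": 0, "z": 0.1, "wx": 0, "wy": 0, "wz": 0, "gripper": 4.5}, {"x": 0, "y": 0, "z": 0, "wx": 0, "wy": 0, "wz": 0, "gripper": 4.5}, {"x": 0, "y": 0, "z": 0, "wx": 0, "wy": 0, "wz": 0, "gripper": 4.5}]'

```text
time_s: 8.65
position: [0.4942, 0.0024, 0.2539]
tool_rot: [[0.5, 0.866, 0.0], [0.866, -0.5, -0.0], [0.0, 0.0, -1.0]]
ft_force: [-0.6, 0.0, -1.9]
grip_width: 0.0543
```

Request:
step_arm --increments '[{"x": 0, "y": 0, "z": 0.1, "wx": 0, "wy": 0, "wz": 0, "gripper": 4.5}, {"x": 0, "y": 0, "z": 0.1, "wx": 0, "wy": 0, "wz": 0, "gripper": 4.5}, {"x": 0, "y": 0, "z": 0, "wx": 0, "wy": 0, "wz": 0, "gripper": 4.5}, {"x": 0, "y": 0, "z": 0, "wx": 0, "wy": 0, "wz": 0, "gripper": 4.5}]'

```text
time_s: 9.05
position: [0.4943, 0.0023, 0.2521]
tool_rot: [[0.5, 0.866, 0.001], [0.866, -0.5, -0.0], [0.0, 0.001, -1.0]]
ft_force: [0.1, -0.5, 3.2]
grip_width: 0.0542
```

Request:
step_arm --increments '[{"x": 0, "y": 0, "z": 0, "wx": 0, "wy": 0, "wz": 0, "gripper": 5.6}, {"x": 0, "y": 0, "z": 0, "wx": 0, "wy": 0, "wz": 0, "gripper": 5.8}, {"x": 0, "y": 0, "z": 0, "wx": 0, "wy": 0, "wz": 0, "gripper": 6.2}, {"x": 0, "y": 0, "z": 0, "wx": 0, "wy": 0, "wz": 0, "gripper": 7}, {"x": 0, "y": 0, "z": 0, "wx": 0, "wy": 0, "wz": 0, "gripper": 8.5}, {"x": 0, "y": 0, "z": 0, "wx": 0, "wy": 0, "wz": 0, "gripper": 8.5}, {"x": 0, "y": 0, "z": 0, "wx": 0, "wy": 0, "wz": 0, "gripper": 8.5}, {"x": 0, "y": 0, "z": 0, "wx": 0, "wy": 0, "wz": 0, "gripper": 8.5}, {"x": 0, "y": 0, "z": -1, "wx": 0, "wy": 0, "wz": 0, "gripper": 8.5}, {"x": 0, "y": 0, "z": -3, "wx": 0, "wy": 0, "wz": 0, "gripper": 8.5}, {"x": 0, "y": 0, "z": -3, "wx": 0, "wy": 0, "wz": 0, "gripper": 8.5}, {"x": 0, "y": 0, "z": -3, "wx": 0, "wy": 0, "wz": 0, "gripper": 8.5}, {"x": 0, "y": 0, "z": -3, "wx": 0, "wy": 0, "wz": 0, "gripper": 8.5}, {"x": 0, "y": 4, "z": 0, "wx": 0, "wy": 0, "wz": 0, "gripper": 8.5}, {"x": 0, "y": 4, "z": 0, "wx": 0, "wy": 0, "wz": 0, "gripper": 8.5}, {"x": 0, "y": 4, "z": 0, "wx": 0, "wy": 0, "wz": 0, "gripper": 8.5}, {"x": 0, "y": 0, "z": 0, "wx": 0, "wy": 0, "wz": 0, "gripper": 8.5}, {"x": 0, "y": 0, "z": 0, "wx": 0, "wy": 0, "wz": 0, "gripper": 8.5}]'

```text
time_s: 10.85
position: [0.5982, -0.0579, 0.3817]
tool_rot: [[0.501, 0.866, -0.001], [0.866, -0.501, 0.0], [-0.0, -0.001, -1.0]]
ft_force: [-0.4, -0.1, 0.4]
grip_width: 0.0852
```

Run:
```python
from h import *
w=snap('wrist','w6.png');o=env.observe();print(o['position'],o['ft_force'],o['grip_width'])
for P in([.4943,.0018,.101],[.6234,-.0722,.101]):
    p=proj(w,P)[0];print(p)
    try:L=ballfit(w,tuple(int(i) for i in p),55,.101);print(L[:-1])
    except Exception as e:print(e)
```

```text
[ 0.5976614  -0.05738628  0.38198878] [-0.31147337  0.41886357 -0.0977176 ] 0.0849223887692579
[316.1490661   42.05170561]
(array([0.49520822, 0.00179615, 0.101     ]), 'dist by size', np.float64(0.25255499024927414), 'by z', np.float64(0.2548076968963183), (280, 0, 75, 86))
[316.91614665 228.12858793]
(array([ 0.62319029, -0.07195141,  0.101     ]), 'dist by size', np.float64(0.27119833028076235), 'by z', np.float64(0.27155765069947074), (287, 197, 62, 64))
```

View pics/w6.png

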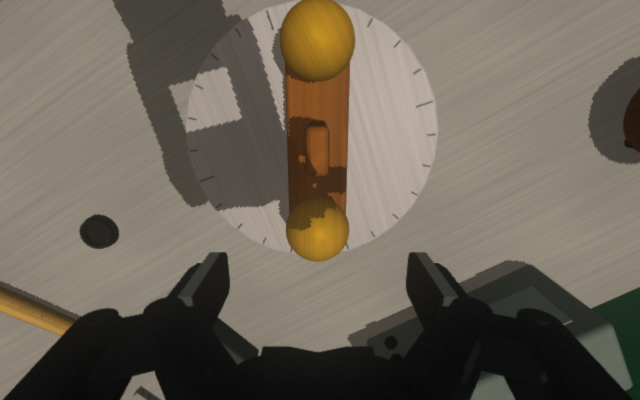

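Picture 9: the loose jack is seated and released in the cup at (317,42), with the seated jack at (317,228) and the grip top at (317,149). Fitted centres are about 1 mm from the seat points. Next: over the grip, down, and close gently.

Request:
step_arm --increments '[{"x": 0, "y": -2.25, "z": 0, "wx": 0, "wy": 0, "wz": 0, "gripper": 8.5}, {"x": 0, "y": -2.22, "z": 0, "wx": 0, "wy": 0, "wz": 0, "gripper": 8.5}, {"x": 0, "y": 0, "z": 0, "wx": 0, "wy": 0, "wz": 0, "gripper": 8.5}, {"x": 0, "y": 0, "z": 2, "wx": 0, "wy": 0, "wz": 0, "gripper": 8.5}, {"x": 0, "y": 0, "z": 3, "wx": 0, "wy": 0, "wz": 0, "gripper": 8.5}, {"x": 0, "y": 0, "z": 3, "wx": 0, "wy": 0, "wz": 0, "gripper": 8.5}, {"x": 0, "y": 0, "z": 1.9, "wx": 0, "wy": 0, "wz": 0, "gripper": 8.5}, {"x": 0, "y": 0, "z": 0, "wx": 0, "wy": 0, "wz": 0, "gripper": 8.5}, {"x": 0, "y": 0, "z": 0, "wx": 0, "wy": 0, "wz": 0, "gripper": 5}, {"x": 0, "y": 0, "z": 0, "wx": 0, "wy": 0, "wz": 0, "gripper": 4}, {"x": 0, "y": 0, "z": 0, "wx": 0, "wy": 0, "wz": 0, "gripper": 3}, {"x": 0, "y": 0, "z": 0, "wx": 0, "wy": 0, "wz": 0, "gripper": 2.5}, {"x": 0, "y": 0, "z": 0, "wx": 0, "wy": 0, "wz": 0, "gripper": 2.2}]' --newtons 25

```text
time_s: 12.2
position: [0.5593, -0.0353, 0.2832]
tool_rot: [[0.5, 0.866, 0.001], [0.866, -0.5, -0.0], [0.0, 0.001, -1.0]]
ft_force: [-0.6, 0.2, 0.4]
grip_width: 0.022
```

Request:
step_arm --increments '[{"x": 0, "y": 0, "z": 0, "wx": 0, "wy": 0, "wz": 0, "gripper": 2.0}, {"x": 0, "y": 0, "z": 0, "wx": 0, "wy": 0, "wz": 0, "gripper": 1.8}, {"x": 0, "y": 0, "z": 0, "wx": 0, "wy": 0, "wz": 0, "gripper": 1.7}, {"x": 0, "y": 0, "z": 0, "wx": 0, "wy": 0, "wz": 0, "gripper": 1.6}, {"x": 0, "y": 0, "z": 0, "wx": 0, "wy": 0, "wz": 0, "gripper": 1.5}, {"x": 0, "y": 0, "z": 0, "wx": 0, "wy": 0, "wz": 0, "gripper": 1.2}, {"x": 0, "y": 0, "z": 0, "wx": 0, "wy": 0, "wz": 0, "gripper": 0.8}, {"x": 0, "y": 0, "z": 0, "wx": 0, "wy": 0, "wz": 0, "gripper": 0.8}]'

```text
time_s: 13.0
position: [0.5593, -0.0354, 0.2828]
tool_rot: [[0.5, 0.866, -0.0], [0.866, -0.5, -0.0], [-0.0, 0.0, -1.0]]
ft_force: [-2.0, -3.1, 2.1]
grip_width: 0.0157
```

Request:
step_arm --increments '[{"x": 0, "y": 0, "z": 0, "wx": 0, "wy": 0, "wz": 0, "gripper": 0.5}, {"x": 0, "y": 0, "z": 0, "wx": 0, "wy": 0, "wz": 0, "gripper": 0.5}, {"x": 0, "y": 0, "z": 0, "wx": 0, "wy": 0, "wz": 0, "gripper": 0.5}, {"x": 0, "y": 0, "z": 0, "wx": 0, "wy": 0, "wz": 0, "gripper": 0.5}]' --newtons 80

```text
time_s: 13.4
position: [0.5593, -0.0354, 0.2829]
tool_rot: [[0.5, 0.866, 0.0], [0.866, -0.5, -0.0], [-0.0, 0.0, -1.0]]
ft_force: [-3.4, -3.8, 5.5]
grip_width: 0.0151
```

Gripped at 15 mm. I'll lift slowly.

Request:
step_arm --increments '[{"x": 0, "y": 0, "z": -0.1, "wx": 0, "wy": 0, "wz": 0, "gripper": 0.5}, {"x": 0, "y": 0, "z": -0.2, "wx": 0, "wy": 0, "wz": 0, "gripper": 0.5}, {"x": 0, "y": 0, "z": -0.3, "wx": 0, "wy": 0, "wz": 0, "gripper": 0.5}, {"x": 0, "y": 0, "z": -0.4, "wx": 0, "wy": 0, "wz": 0, "gripper": 0.5}, {"x": 0, "y": 0, "z": -0.6, "wx": 0, "wy": 0, "wz": 0, "gripper": 0.5}, {"x": 0, "y": 0, "z": -0.8, "wx": 0, "wy": 0, "wz": 0, "gripper": 0.5}, {"x": 0, "y": 0, "z": -0.8, "wx": 0, "wy": 0, "wz": 0, "gripper": 0.5}, {"x": 0, "y": 0, "z": -0.8, "wx": 0, "wy": 0, "wz": 0, "gripper": 0.5}, {"x": 0, "y": 0, "z": -0.8, "wx": 0, "wy": 0, "wz": 0, "gripper": 0.5}, {"x": 0, "y": 0, "z": -0.8, "wx": 0, "wy": 0, "wz": 0, "gripper": 0.5}, {"x": 0, "y": 0, "z": -0.8, "wx": 0, "wy": 0, "wz": 0, "gripper": 0.5}, {"x": 0, "y": 0, "z": -0.8, "wx": 0, "wy": 0, "wz": 0, "gripper": 0.5}, {"x": 0, "y": 0, "z": -0.6, "wx": 0, "wy": 0, "wz": 0, "gripper": 0.5}, {"x": 0, "y": 0, "z": -0.4, "wx": 0, "wy": 0, "wz": 0, "gripper": 0.5}, {"x": 0, "y": 0, "z": -0.3, "wx": 0, "wy": 0, "wz": 0, "gripper": 0.5}, {"x": 0, "y": 0, "z": -0.2, "wx": 0, "wy": 0, "wz": 0, "gripper": 0.5}, {"x": 0, "y": 0, "z": 0, "wx": 0, "wy": 0, "wz": 0, "gripper": 0.5}, {"x": 0, "y": 0, "z": 0, "wx": 0, "wy": 0, "wz": 0, "gripper": 0.5}, {"x": 0, "y": 0, "z": 0, "wx": 0, "wy": 0, "wz": 0, "gripper": 0.5}, {"x": 0, "y": 0, "z": 0, "wx": 0, "wy": 0, "wz": 0, "gripper": 0.5}]'

```text
time_s: 15.4
position: [0.5594, -0.0353, 0.3695]
tool_rot: [[0.5, 0.866, -0.0], [0.866, -0.5, 0.0], [-0.0, -0.0, -1.0]]
ft_force: [0.1, 0.1, -8.1]
grip_width: 0.0151
```

Run:
```python
from h import *
o=env.observe();print(o['position'],o['ft_force'],o['wrist_torque'],o['qvel'])
s=snap('side','s7.png');t=snap('top','t7.png');w=snap('wrist','w7.png')
g=cv2.resize(s['color'][130:270,260:440],(540,420),interpolation=2)
g2=cv2.resize(w['color'],(256,160));c=np.zeros((420,800,3),np.uint8);c[:,:540]=g;c[:160,540:796]=g2
c[170:410,545:785]=cv2.resize(t['color'][130:210,288:368],(240,240));cv2.imwrite('pics/e.png',c)
```

```text
[ 0.5593677  -0.0352763   0.36951884] [ 0.14574133  0.06125945 -8.05593273] [-0.019115    0.06301794 -0.03842943] [-0.02696067 -0.0409566  -0.08973824  0.00548524 -0.03894725 -0.05738955]
```

View pics/e.png

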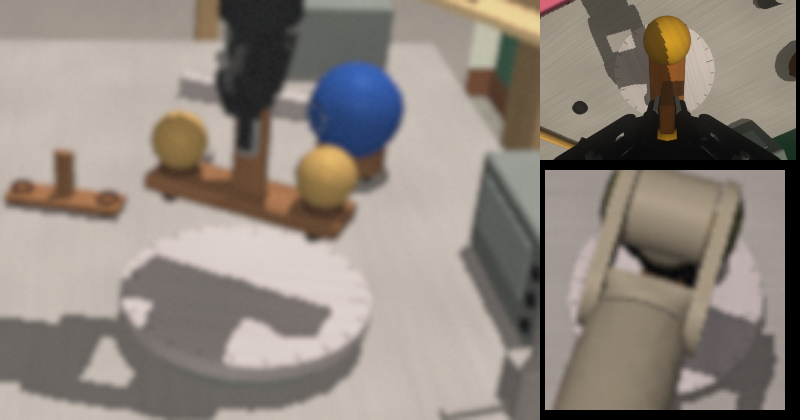

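Picture 10: the rest hangs clear of the platter with both jacks in, at (180,140) and (328,177) in the crop. I'll check numerically that it is level, then hand in.

Run:
```python
from h import *
s=load('s7.png')
for P in([.4943,.0018,.1877],[.6234,-.0722,.1877]):
    p=proj(s,P)[0];L=ballfit(s,tuple(int(round(i)) for i in p),13,.1877,(12,90,60));b=L[-2];print(p,b[0]+b[2]/2-.5,b[1]+b[3]/2-.5,b,'z+10mm->',proj(s,np.array(P)+[0,0,.01])[0])
```

```text
[318.99604069 176.19891177] 319.5 177.0 (312, 168, 16, 19) z+10mm-> [319.08733149 173.06284591]
[367.4621429  188.43580076] 368.0 189.0 (357, 179, 23, 21) z+10mm-> [367.8066074  185.17485812]
```

Run:
```python
from h import *
print(env.close_job());o=env.observe();print(o['time_s'],o['position'],o['ft_force'],o['grip_width'])
```

```text
the job is handed in; nothing more can be done
None
the job is handed in; nothing more can be done
```

I set the loose jack into the rest's empty cup and let go of it. I then gripped the oak rest by its post (80 N, 15 mm opening) and lifted it about 87 mm. I handed the job in while holding it, at about 15.5 s of the 56 s allowed; no verdict is reported.

- **Jack seating:** before the lift, both jack centres measured about 1 mm from where the seat points should be. The wrist picture showed the gripper clear of both jacks.
- **Hold:** the last reading had 8.1 N hanging on the wrist, near zero torque and the arm at rest.
- **Level:** in the side view both jacks sit where a level lift would put them, each about 2 mm low. That is within the calibration error, and being equal at both ends it shows no tilt.
- **Other things on the cart:** my path stayed well clear of them and I saw no sign that anything was touched, but I did not measure their final positions.

No check failed. The only hitch was one move refused for its input format, before anything had moved.

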